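# Knock a drawn brass cap out of the guarded press die

### The job

The brass lamp cap has just been drawn and still sits down in the die of the bench press. With the fingers closed, reach down through the window in the top of the guard and ease the knock-out lever's pad steadily down to its stop, so that the cap rises out of the die, and finish holding the lever down there so that I can take the cap. Do not touch the guard or the cap, and leave the other things on the bench where they are.

Things in the scene. Friction and masses are not known exactly. Their poses are not given: they have to be found in the camera images.
- press: Green bench press, fixed, 435 mm high, on a plate 400 x 190 mm. Origin on the bench (z = 0) straight below the guard window's centre; +x points from the window to the die and column, away from the operator; +y to the press's left; +z up. Die axis at x = 160 mm. Head and ram overhang only x beyond 120 mm and above z = 200 mm; the hand bar is parked up and back on the -y side.
- guard: Fixed guard of aluminium sheet and clear plastic; axes as the press's. Origin: centre of its window, on the upper face of the level top sheet, 125 mm above the bench. Sheet 4 mm thick, from x = -78 to 95 mm and 85 mm to each side; closed by clear panels all round below. A clear panel 170 mm wide, 114 mm high, stands up from the sheet at x = 90 to 100 mm, with side panels behind it.
- window (a point): Centre of the window (same point as the guard's origin): a rectangular opening right through the top sheet, 76 mm along the guard's x and 90 mm along its y.
- lever_pad: Flat ribbed steel pad, 44 mm along x, 42 mm along y, 9 mm thick, on the front end of the knock-out lever. Origin: centre of its upper face; at rest straight below the window centre, 20 mm under the sheet's upper face (105 mm above the bench); fully down it is about 15.5 mm lower, 1.5 mm nearer the operator and tilted 0.2 rad, front edge lowest.
- knockout_lever (a joint): Angle of the knock-out lever: 0 at rest, 0.2 rad fully down on its stop. It pivots 80 mm behind the pad centre (press x = 80 mm, 90 mm above the bench). A spring pushes it back up: at the pad about 3 N at the start of the stroke and 8 N at the stop. Each 0.1 rad raises the ejector under the cap by 8 mm.
- cap: Freshly drawn brass lamp cap, 40 mm across, 16 mm high, about 50 g, mouth up, loose in the die on the ejector, behind the clear panels. Origin: centre of its underside. Seated, that is 147 mm above the bench, 13 mm below the die's upper face (160 mm); with the lever fully down, about 163 mm.
- cap_done_1: finished brass cap, 40 mm across, 16 mm high, standing loose on the bench just in front of the guard; origin at the centre of its underside
- cap_done_2: another finished brass cap of the same size, loose on the bench at the press's right side; origin at the centre of its underside
- blanks: loose stack of brass discs, 55 mm across, 15 mm high, on the bench at the press's left side; origin at the centre of its underside
- tumbler: glass tumbler, 72 mm across, 100 mm high, left on the bench; origin at the centre of its underside
- oil: amber oil bottle, 52 mm across, 140 mm high, left on the bench; origin at the centre of its underside
- collar: brass lamp collar (ring), 64 mm across, 22 mm high, left on the bench; origin at the centre of its underside
- mallet: wooden mallet, 240 mm long, lying on the right of the bench; origin under its middle
- screwdriver: screwdriver, 190 mm long, lying on the right of the bench; origin under its middle

How it is judged:
At the end, for the whole second after the job is handed in: The fingers hold the lever pad down (more than 1 N on it) with the lever past 0.17 of its 0.2 rad, and the cap stands upright (within 0.2 rad) and still on the ejector, its underside 158 to 168 mm above the bench, touched by nothing of the robot (value of joint knockout_lever above 0.17 rad and contact force between the fingers and lever_pad above 1 N and z of cap in the frame of press between 0.158 and 0.168 m and angle between cap's own z axis and vertical below 0.2 rad and linear speed of cap below 0.03 m/s and contact force between the fingers and cap below 0.2 N); the arm keeps its last pose, push and grip.
It fails at once if the robot touches the guard (more than 0.5 N) (contact force between any of the fingers, the arm and guard above 0.5 N).
It fails at once if the robot touches the cap in the die (contact force between any of the fingers, the arm and cap above 0.3 N).
It fails at once if the lever is slammed down instead of eased (faster than 2 rad/s, 0.16 m/s at the pad) (velocity of joint knockout_lever above 2 rad/s).
It fails at once if another thing on the bench is lifted or moved by more than 20 mm (distance of any of cap_done_1, cap_done_2, blanks, tumbler, oil, collar, mallet, screwdriver from where it was at the start of the episode above 0.02 m).
It also fails if it takes over 32 s, if anything falls off the work surface, if the arm or the gripper's body presses on something with over 40 N, if the wrist force passes 120 N, or if a joint passes its speed limit or range.

### The arm

A 6-joint arm with a two-finger parallel gripper is mounted at the origin on the work surface. World frame = base frame: x ahead of the robot, y to its left, z up, the work surface at z = 0. Lengths are in m, angles in rad, forces in N, time in s.
With the tool pointing down it reaches from about 0.375 to 0.975 m from the base axis. Payload 3.8 kg.
Tool frame: the origin (TCP) lies at the very end of the fingers, on their centre line; the grasp point (between the pads) lies 19 mm behind it; z points along the fingers, y is the line along which they close (so a half turn about z gives the same grasp; the last joint's range is limited). The gripper opens to 85 mm and grips with 20 to 120 N. Pads are 22 mm wide; open, the fingers measure 114 mm over their backs; the gripper's body (76 mm by 85 mm) begins 54 mm behind the grasp point. The pads swing forward as they close: fully open they stand 13 mm farther back than shut.
Start: joints at [-1.334, 0.264, 1.604, -0, 1.274, -0.037], TCP at [0.183, -0.65, 0.231] pointing down, gripper open.
Joint ranges: [-2.63, 2.63], [-0.94, 2.18], [0.31, 2.57], [-1.31, 4.45], [0, 2.66], [-2.55, 2.55]. Speed limits (rad/s): [2.57, 2.57, 3.14, 3.14, 3.14, 3.14].

### API

Orientations are given as a rotation vector (axis times angle).
In Python, from workcell import read_state, read_camera, calibration, finish_job gives the robot as it stands.
- The arm moves only by the tool step_arm, never from a script. Its argument "commands" is a list of rows, each an object of numbers: "fingers": the gripper's target within -1 to 1 (shut at 1, half-way at 0, fully open at -1); "dx", "dy", "dz": the shift along the tool's x, y, z in m; "roll": the turn about the tool's z in degrees. In form: [{"fingers": .., "dx": .., "dy": .., "dz": .., "roll": ..}, ...]. A call has 1 to 8 rows; each row is the pose to reach, as a shift and turn from the pose commanded when the call began, along the tool's axes at that moment; what a row does not reach only later rows make up. A row lasts 1/8 s, in which the tool goes at most 62.5 mm and 10.7 degrees, less where a joint would pass 70% of its speed; a pose out of reach is approached as far as the arm can. A call with a gripper value outside its range is refused whole. The fingers move at their own pace and stop on an object; "squeeze" is the grip in N (left out, the last holds). Time passes only in rows, so rows that repeat a pose let the fingers close. It gives the time, the measured TCP pose, the force, the opening and the grip force at its end, in the units of the state.
- read_state(): the state, without advancing time (a new reading comes with each control period).
- read_camera(name): name is "scene" or "side" or "wrist"; returns (picture, depth): 400x640x3 uint8, blue, green, red; 400x640 float32, m along the optical axis (not along the pixel's ray), 0 where there is no reading.
- calibration(name): a dict with "intrinsics" (3x3 intrinsics, pixels), "k1" (the pictures are not rectified: a ray, as slopes to the right and down, at radius r is drawn at 1 + k1 r^2 times it, then the intrinsics apply), "world_to_cam" (4x4, takes a point from world to camera coordinates). Camera axes: x right, y up, looking along -z (the intrinsics and any distortion apply to the point x, -y, -z); pixel columns grow to the right and rows downward; lengths in m; the calibration is good to about 2 mm. A picture is of the moment at which its call begins: read the wrist's pose just before it. calibration takes no time and is no camera call; for the wrist camera it gives the pose at the moment of the call.
- finish_job(): hands the job in; it is judged then, once.
The state is a dict: "time": time; "q": joint angles; "joint_vel": joint speeds; "joint_torque": joint torques, N m; "tool_pos": TCP position; "tcp_rot": TCP orientation; "wrist_force": force on the tool from outside, world axes, zero at the start; "torque": the same for the moment, N m; "width": opening from 0.0 (shut) to 1.0 (fully open); "grip_force": force on a finger pad.
Only numpy, scipy, OpenCV 4.12 (cv2) and the standard library are available. Lean on these libraries where they do the work, as an engineer would, in place of code of your own. Each camera call takes 0.05 s, during which the arm holds its last target. There are 200 camera calls.

## Working session

There is one attempt and no reset: what is moved stays moved. The work goes in short steps, Python scripts to look and compute and a tool call to move; the robot and the scene stay as the last step left them, time stands still between calls to the robot, and variables do not carry over. Pictures are saved under pics/ and viewed, at most 10 in all, crops included, and the job is handed in when it is done.

Besides the shell and the picture viewer there is one more tool, called as name([rows], argument=value, ...), one row to a line, values as JSON. step_arm: Moves the arm, as the interface text tells. Its arguments: {"type":"object","properties":{"commands":{"type":"array","items":{"type":"object","properties":{"fingers":{"type":"number"},"dx":{"type":"number"},"dy":{"type":"number"},"dz":{"type":"number"},"roll":{"type":"number"}}}},"squeeze":{"type":"number"}},"required":["commands"]}

```bash
mkdir -p pics; cat > h.py <<'E'
import numpy as np, cv2
from workcell import *
def ray(cal,u,v):
    K=np.array(cal["intrinsics"]);k=cal["k1"]
    d=np.array([(u-K[0,2])/K[0,0],(v-K[1,2])/K[1,1]]);s=d.copy()
    for _ in range(20): s=d/(1+k*(s@s))
    T=np.linalg.inv(np.array(cal["world_to_cam"]))
    return T[:3,3],T[:3,:3]@np.array([s[0],-s[1],-1])
def atz(cal,u,v,z):
    o,d=ray(cal,u,v);return o+d*(z-o[2])/d[2]
def atd(cal,u,v,dep):
    o,d=ray(cal,u,v);return o+d*dep
def proj(cal,p):
    K=np.array(cal["intrinsics"]);T=np.array(cal["world_to_cam"])
    c=T[:3,:3]@np.array(p)+T[:3,3];s=np.array([c[0],-c[1]])/-c[2]
    s=s*(1+cal["k1"]*(s@s));return K[0,0]*s[0]+K[0,2],K[1,1]*s[1]+K[1,2]
E
python3 - <<'E'
from h import *
s=read_state();print({k:np.round(v,3) for k,v in s.items()})
for n in ("scene","side"):
    p,d=read_camera(n);cv2.imwrite(f"pics/{n}0.png",p);np.save(n+"0.npy",d)
    c=calibration(n);print(n,np.round(np.linalg.inv(c["world_to_cam"]),3).tolist(),np.round(c["intrinsics"],1).tolist(),c["k1"])
E
```

```text
{'time': np.float64(0.0), 'q': array([-1.334,  0.265,  1.605, -0.   ,  1.274, -0.037]), 'joint_vel': array([-0.001,  0.001,  0.001, -0.   ,  0.   ,  0.   ]), 'joint_torque': array([-2.0000e-03, -5.1512e+01, -3.6731e+01, -0.0000e+00,  1.3000e-02,
       -0.0000e+00]), 'tool_pos': array([ 0.182, -0.649,  0.23 ]), 'tcp_rot': array([-3.11 , -0.428,  0.   ]), 'wrist_force': array([-0.195,  0.105, -1.334]), 'torque': array([-0.01 , -0.031,  0.058]), 'grip_force': np.float64(0.0), 'width': np.float64(1.0)}
scene [[-0.929, 0.28, -0.243, 0.265], [-0.37, -0.713, 0.595, 0.631], [-0.007, 0.643, 0.766, 0.94], [0.0, 0.0, 0.0, 1.0]] [[362.2, 0.0, 319.0], [0.0, 362.2, 196.8], [0.0, 0.0, 1.0]] -0.04297920164732747
side [[-0.798, 0.316, -0.512, -0.237], [-0.602, -0.389, 0.698, 1.065], [0.021, 0.865, 0.501, 0.904], [0.0, 0.0, 0.0, 1.0]] [[479.1, 0.0, 311.6], [0.0, 479.1, 203.0], [0.0, 0.0, 1.0]] -0.09180629873880929
```

View pics/scene0.png

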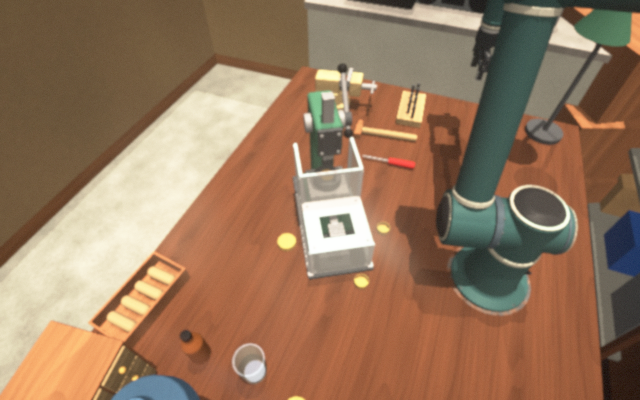

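View pics/side0.png

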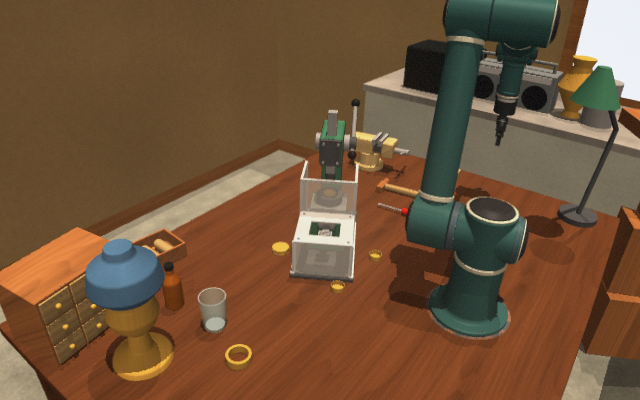

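The press stands near (335,225) in the scene view and (325,230) in the side view, and the arm is well clear to the right. I'll enlarge both crops.

```bash
python3 - <<'E'
from h import *
a=cv2.imread("pics/scene0.png")[180:280,285:385];b=cv2.imread("pics/side0.png")[190:290,280:380]
f=lambda x:cv2.resize(x,(400,400),interpolation=cv2.INTER_CUBIC)
cv2.imwrite("pics/crop1.png",np.hstack([f(a),f(b)]))
E
```

```text
(no output)
```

View pics/crop1.png

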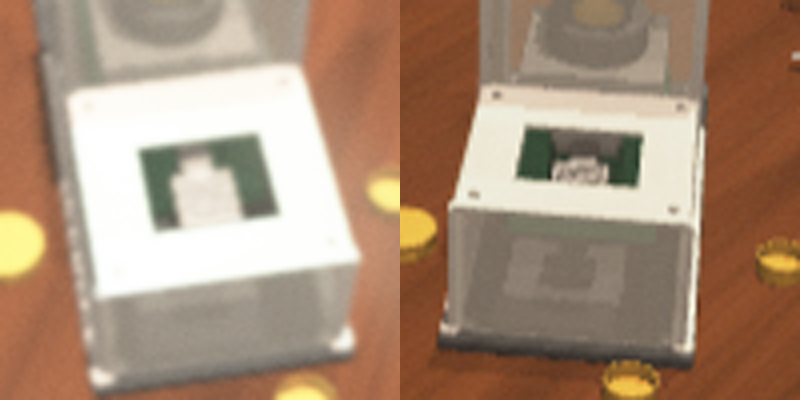

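```bash
python3 - <<'E'
from h import *
S={"scene":([(138,150),(262,135),(279,213),(155,230)],[(68,95),(302,68),(359,258),(97,297)],285,180,0),
"side":([(523,127),(643,136),(638,186),(515,180)],[(480,85),(700,98),(695,222),(448,208)],280,190,400)}
for n,(w,t,ox,oy,sx) in S.items():
    c=calibration(n);d=np.load(n+"0.npy")
    for q in (w,t):
        P=np.array([atz(c,(u-sx)/4+ox,v/4+oy,.125) for u,v in q])
        L=[np.linalg.norm(P[i]-P[(i+1)%4]) for i in range(4)]
        fx=(P[0]+P[1]-P[2]-P[3])/2; fy=(P[0]+P[3]-P[1]-P[2])/2
        print(n,np.round(P[:,:2],4).tolist(),"ctr",np.round(P.mean(0),4),"L",np.round(L,3),"yaw x",np.degrees(np.arctan2(fx[1],fx[0])),"yaw y",np.degrees(np.arctan2(fy[1],fy[0])))
    for u,v in [(w[3][0]-20,w[3][1]+5),(w[2][0]+20,w[2][1]+5)]:
        uu,vv=(u-sx)/4+ox,v/4+oy
        print("depth pt",np.round(atd(c,uu,vv,d[round(vv),round(uu)]),4))
E
```

```text
scene [[0.4938, 0.068], [0.4172, 0.0237], [0.3853, 0.0825], [0.4585, 0.126]] ctr [0.4387 0.075  0.125 ] L [0.089 0.067 0.085 0.068] yaw x -60.07616067327611 yaw y 30.363402902024326
scene [[0.5593, 0.0404], [0.4095, -0.0456], [0.3248, 0.0973], [0.4747, 0.1881]] ctr [0.4421 0.0701 0.125 ] L [0.173 0.166 0.175 0.17 ] yaw x -59.78215808045809 yaw y 30.565480539728433
depth pt [0.4692 0.1353 0.1262]
depth pt [0.3714 0.0818 0.1256]
side [[0.4939, 0.0721], [0.4155, 0.0252], [0.3805, 0.0836], [0.4549, 0.1334]] ctr [0.4362 0.0786 0.125 ] L [0.091 0.068 0.089 0.073] yaw x -58.26237847457546 yaw y 32.321120714139106
side [[0.5576, 0.0441], [0.4116, -0.0488], [0.3234, 0.096], [0.4704, 0.1916]] ctr [0.4408 0.0707 0.125 ] L [0.173 0.17  0.175 0.171] yaw x -59.049493428680464 yaw y 32.76014077741362
depth pt [0.467  0.1414 0.1197]
depth pt [0.3664 0.0785 0.1239]
```

```bash
python3 - <<'E'
from h import *
y=np.radians(-59.5);R=np.array([[np.cos(y),np.sin(y),0],[-np.sin(y),np.cos(y),0],[0,0,1]]);o=np.array([.438,.0745,0])
A=[]
for n in ("scene","side"):
    c=calibration(n);d=np.load(n+"0.npy")
    P=np.array([R@(atd(c,u,v,d[v,u])-o) for v in range(60,240) for u in range(285,385) if d[v,u]>0]);A.append(P)
P=np.vstack(A);P=P[(P[:,0]>-.2)&(P[:,0]<.4)&(abs(P[:,1])<.2)]
for lo in (.13,.2,.25,.3,.35,.4,.45,.5):
    q=P[(P[:,2]>lo)&(P[:,2]<lo+.05)]
    if len(q): print(lo,len(q),np.round(np.percentile(q,[1,50,99],axis=0)[:,:2],3).tolist())
T=np.linalg.inv(calibration("wrist")["world_to_cam"]);s=read_state()
from scipy.spatial.transform import Rotation as Ro
print("cam in tool",Ro.from_rotvec(s["tcp_rot"]).as_matrix().T@(T[:3,3]-s["tool_pos"]), Ro.from_rotvec(s["tcp_rot"]).as_matrix().round(3))
E
```

```text
0.13 1890 [[0.085, -0.082], [0.093, 0.008], [0.248, 0.091]]
0.2 2221 [[0.085, -0.083], [0.094, 0.003], [0.238, 0.09]]
0.25 601 [[0.116, -0.071], [0.126, -0.006], [0.207, 0.046]]
0.3 1444 [[0.117, -0.069], [0.137, -0.003], [0.264, 0.056]]
0.35 1574 [[0.121, -0.065], [0.166, 0.005], [0.286, 0.039]]
0.4 566 [[0.142, -0.07], [0.155, -0.003], [0.304, 0.019]]
cam in tool [ 0.07137995 -0.00114201 -0.14278045] [[ 0.963  0.27  -0.   ]
 [ 0.27  -0.963  0.002]
 [ 0.    -0.002 -1.   ]]
```

step_arm([
  {"fingers":1,"dx":0.02,"dy":-0.03,"dz":-0.03},
  {"fingers":1,"dx":0.05,"dy":-0.075,"dz":-0.06},
  {"fingers":1,"dx":0.08,"dy":-0.12,"dz":-0.09},
  {"fingers":1,"dx":0.11,"dy":-0.165,"dz":-0.12},
  {"fingers":1,"dx":0.14,"dy":-0.21,"dz":-0.15},
  {"fingers":1,"dx":0.17,"dy":-0.255,"dz":-0.15},
  {"fingers":1,"dx":0.207,"dy":-0.305,"dz":-0.15},
  {"fingers":1,"dx":0.207,"dy":-0.305,"dz":-0.15,"roll":-5},
], squeeze=40)

```text
invalid input
```

step_arm([
  {"fingers":1,"dx":0.02,"dy":-0.03,"dz":-0.03,"roll":0},
  {"fingers":1,"dx":0.05,"dy":-0.075,"dz":-0.06,"roll":0},
  {"fingers":1,"dx":0.08,"dy":-0.12,"dz":-0.09,"roll":0},
  {"fingers":1,"dx":0.11,"dy":-0.165,"dz":-0.12,"roll":0},
  {"fingers":1,"dx":0.14,"dy":-0.21,"dz":-0.15,"roll":0},
  {"fingers":1,"dx":0.17,"dy":-0.255,"dz":-0.15,"roll":0},
  {"fingers":1,"dx":0.207,"dy":-0.305,"dz":-0.15,"roll":0},
  {"fingers":1,"dx":0.207,"dy":-0.305,"dz":-0.15,"roll":-5},
], squeeze=40)

```text
time: 1.1
tool_pos: [0.3004, -0.2967, 0.3815]
tcp_rot: [-3.088, -0.576, -0.002]
wrist_force: [-0.2, -1.2, 0.3]
width: -0.0
grip_force: 0.0
```

step_arm([
  {"fingers":1,"dx":0.036,"dy":-0.04,"dz":0,"roll":-3},
  {"fingers":1,"dx":0.073,"dy":-0.079,"dz":0,"roll":-6},
  {"fingers":1,"dx":0.109,"dy":-0.119,"dz":0,"roll":-9.5},
  {"fingers":1,"dx":0.136,"dy":-0.162,"dz":0,"roll":-9.5},
  {"fingers":1,"dx":0.163,"dy":-0.206,"dz":0,"roll":-9.5},
  {"fingers":1,"dx":0.19,"dy":-0.249,"dz":0.02,"roll":-9.5},
  {"fingers":1,"dx":0.22,"dy":-0.285,"dz":0.04,"roll":-9.5},
  {"fingers":1,"dx":0.248,"dy":-0.318,"dz":0.05,"roll":-9.5},
])

```text
time: 2.1
tool_pos: [0.4183, 0.0865, 0.3297]
tcp_rot: [-3.033, -0.819, 0.003]
wrist_force: [0.1, -1.1, -0.0]
width: 0.001
grip_force: 0.0
```

step_arm([
  {"fingers":1,"dx":0,"dy":0,"dz":0,"roll":0},
  {"fingers":1,"dx":0,"dy":0,"dz":0,"roll":0},
])

```text
time: 2.35
tool_pos: [0.4187, 0.0845, 0.3311]
tcp_rot: [3.032, 0.819, -0.002]
wrist_force: [0.8, -0.8, 0.3]
width: -0.001
grip_force: 0.0
```

```bash
python3 - <<'E'
from h import *
import json
s=read_state();c=calibration("wrist");p,d=read_camera("wrist");cv2.imwrite("pics/w1.png",p);np.save("w1.npy",d)
json.dump({k:np.array(v).tolist() for k,v in c.items()},open("w1.json","w"))
print(s["time"],s["tool_pos"],s["tcp_rot"],s["q"]);print(np.linalg.inv(c["world_to_cam"]).round(3))
E
```

```text
2.35 [0.41870075 0.08451303 0.33108967] [ 3.03240533e+00  8.18977679e-01 -1.56411278e-03] [ 1.41379259e-01 -2.67839705e-01  1.95433818e+00 -6.62361240e-04
  1.45601668e+00  1.18468778e+00]
[[ 0.503  0.83   0.238  0.48 ]
 [-0.864  0.484  0.14   0.121]
 [ 0.001 -0.276  0.961  0.474]
 [ 0.     0.     0.     1.   ]]
```

View pics/w1.png

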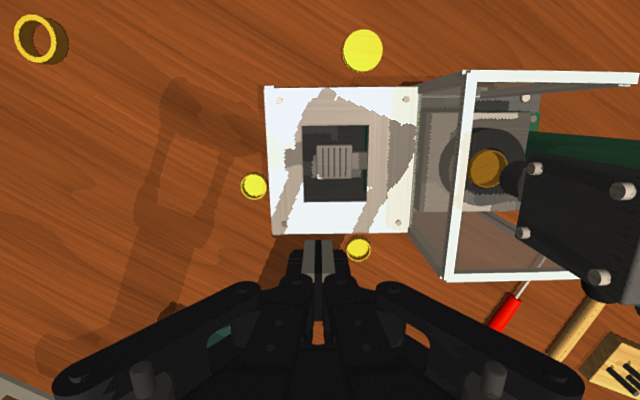

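The wrist view shows the window clearly, with corners near (302,126), (368,125), (367,201) and (304,201). The ribbed pad lies below it at (317–352, 146–180). I'll enlarge it to get exact corners.

```bash
python3 - <<'E'
from h import *
a=cv2.imread("pics/w1.png")[75:245,255:425]
cv2.imwrite("pics/crop2.png",cv2.resize(a,(595,595),interpolation=cv2.INTER_CUBIC))
E
```

```text
(no output)
```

View pics/crop2.png

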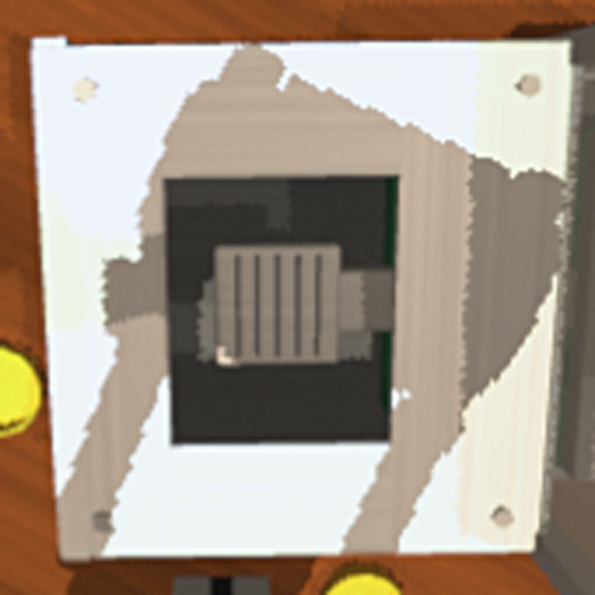

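```bash
python3 - <<'E'
from h import *
import json
c={k:np.array(v) for k,v in json.load(open("w1.json")).items()};d=np.load("w1.npy")
for n,q,z in (("win",[(165,178),(399,176),(390,440),(173,443)],.125),("pad",[(215,246),(340,244),(338,361),(218,362)],.105),("screws",[(84,88),(528,86),(502,516),(102,520)],.125)):
    P=np.array([atz(c,u/3.5+255,v/3.5+75,z) for u,v in q])
    L=[np.linalg.norm(P[i]-P[(i+1)%4]) for i in range(4)]
    fx=(P[1]+P[2]-P[0]-P[3])/2; fy=(P[0]+P[1]-P[2]-P[3])/2
    print(n,"ctr",np.round(P.mean(0),4),"L",np.round(L,4),"yaw",np.degrees(np.arctan2(fx[1],fx[0])),np.degrees(np.arctan2(fy[1],fy[0])))
for u,v in [(278,300),(300,480)]:
    uu,vv=u/3.5+255,v/3.5+75;print(atd(c,uu,vv,d[round(vv),round(uu)]).round(4))
E
```

```text
win ctr [0.4432 0.0756 0.125 ] L [0.0752 0.0881 0.0745 0.0885] yaw -59.09541465316429 31.014213664750695
pad ctr [0.4432 0.076  0.105 ] L [0.0431 0.0411 0.0427 0.0408] yaw -59.04738250299677 31.31564660212369
screws ctr [0.4469 0.0691 0.125 ] L [0.1399 0.1438 0.1405 0.1443] yaw -59.30391601358419 30.90489112878169
[0.4445 0.0767 0.1053]
[0.397  0.0404 0.1261]
```

```bash
python3 - <<'E'
from h import *
import json
from scipy.spatial.transform import Rotation as Ro
c={k:np.array(v) for k,v in json.load(open("w1.json")).items()};d=np.load("w1.npy")
M=Ro.from_rotvec([3.0324,.81898,-.0016]).as_matrix();t=np.array([.4187,.0845,.3311])
P=np.array([M.T@(atd(c,u,v,d[v,u])-t) for v in range(225,400,1) for u in range(40,600,2) if 0<d[v,u]])
P=P[P[:,2]<.02]
for z in np.arange(.01,-.15,-.01):
    q=P[(P[:,2]<=z)&(P[:,2]>z-.01)]
    if len(q):print(round(z,3),len(q),"x",np.round(np.percentile(q[:,0],[1,99]),3),"y",np.round(np.percentile(q[:,1],[1,99]),3))
E
```

```text
0.01 400 x [-0.012  0.017] y [0.14  0.143]
0.0 464 x [-0.012  0.019] y [-0.012  0.143]
-0.01 361 x [-0.011  0.013] y [-0.014  0.142]
-0.02 334 x [0.008 0.013] y [-0.014  0.013]
-0.03 401 x [-0.009  0.014] y [-0.013  0.01 ]
-0.04 1015 x [-0.008  0.016] y [-0.031  0.03 ]
-0.05 2871 x [-0.007  0.015] y [-0.038  0.037]
-0.06 2437 x [-0.006  0.019] y [-0.046  0.044]
-0.07 5136 x [-0.005  0.019] y [-0.053  0.052]
-0.08 7018 x [0.005 0.019] y [-0.06   0.059]
-0.09 3814 x [0.01  0.022] y [-0.059  0.058]
-0.1 58 x [0.021 0.023] y [-0.019  0.018]
```

step_arm([
  {"fingers":1,"dx":0,"dy":0,"dz":0,"roll":-10},
  {"fingers":1,"dx":0,"dy":0,"dz":0,"roll":-20},
  {"fingers":1,"dx":0.008,"dy":0.005,"dz":0,"roll":-30},
  {"fingers":1,"dx":0.016,"dy":0.011,"dz":0,"roll":-40},
  {"fingers":1,"dx":0.016,"dy":0.011,"dz":0,"roll":-50},
  {"fingers":1,"dx":0.016,"dy":0.011,"dz":0,"roll":-60},
  {"fingers":1,"dx":0.016,"dy":0.011,"dz":0,"roll":-70},
  {"fingers":1,"dx":0.016,"dy":0.011,"dz":0,"roll":-80},
])

```text
time: 3.4
tool_pos: [0.4385, 0.0818, 0.3321]
tcp_rot: [1.793, 2.578, 0.001]
wrist_force: [-0.5, -0.1, -0.2]
width: -0.001
grip_force: 0.0
```

step_arm([
  {"fingers":1,"dx":0,"dy":0,"dz":0.02,"roll":-10.7},
  {"fingers":1,"dx":0,"dy":0,"dz":0.04,"roll":-10.7},
  {"fingers":1,"dx":0,"dy":0,"dz":0.06,"roll":-10.7},
  {"fingers":1,"dx":0,"dy":0,"dz":0.08,"roll":-10.7},
  {"fingers":1,"dx":0,"dy":0,"dz":0.1,"roll":-10.7},
  {"fingers":1,"dx":0,"dy":0,"dz":0.12,"roll":-10.7},
  {"fingers":1,"dx":0,"dy":0,"dz":0.12,"roll":-10.7},
  {"fingers":1,"dx":0,"dy":0,"dz":0.12,"roll":-10.7},
])

```text
time: 4.4
tool_pos: [0.4386, 0.083, 0.2118]
tcp_rot: [1.553, 2.73, 0.001]
wrist_force: [-0.5, 0.4, 0.3]
width: 0.002
grip_force: 0.0
```

```bash
python3 - <<'E'
from h import *
s=read_state();print(s["time"],s["tool_pos"],s["tcp_rot"],s["q"],s["wrist_force"]);
im=[]
for n,(r0,r1,c0,c1) in dict(wrist=(0,400,0,640),side=(130,290,240,420)).items():
    p,d=read_camera(n);im.append(cv2.resize(p[r0:r1,c0:c1],None,fx=(300/(r1-r0)),fy=300/(r1-r0),interpolation=cv2.INTER_CUBIC))
cv2.imwrite("pics/w2.png",np.hstack(im)[:, :800])
E
```

```text
4.4 [0.4386354  0.08301066 0.2118363 ] [1.55253419e+00 2.73048545e+00 5.89766971e-04] [ 1.31272892e-01 -1.67380982e-01  2.09127370e+00 -5.90384280e-05
  1.21700490e+00 -4.05491564e-01] [-0.48839869  0.41681635  0.28373892]
```

View pics/w2.png

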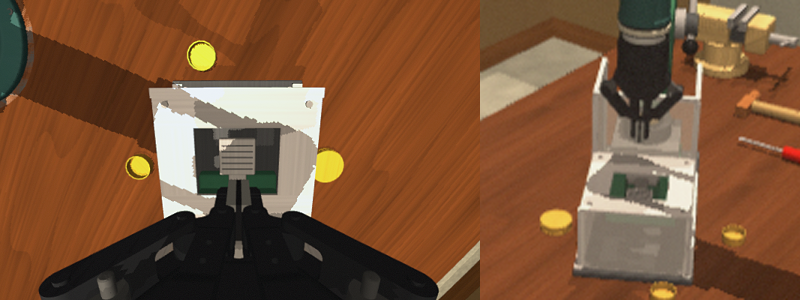

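step_arm([
  {"fingers":1,"dx":0,"dy":0,"dz":0.02,"roll":0},
  {"fingers":1,"dx":0,"dy":0,"dz":0.04,"roll":0},
  {"fingers":1,"dx":0,"dy":0,"dz":0.055,"roll":0},
  {"fingers":1,"dx":0,"dy":0,"dz":0.07,"roll":0},
  {"fingers":1,"dx":0,"dy":0,"dz":0.08,"roll":0},
  {"fingers":1,"dx":0,"dy":0,"dz":0.09,"roll":0},
  {"fingers":1,"dx":0,"dy":0,"dz":0.095,"roll":0},
  {"fingers":1,"dx":0,"dy":0,"dz":0.097,"roll":0},
])

```text
time: 5.5
tool_pos: [0.4384, 0.0834, 0.1141]
tcp_rot: [-1.55, -2.733, 0.0]
wrist_force: [-0.4, 0.0, -0.2]
width: -0.003
grip_force: 0.0
```

step_arm([
  {"fingers":1,"dx":0,"dy":0,"dz":0.003,"roll":0},
  {"fingers":1,"dx":0,"dy":0,"dz":0.006,"roll":0},
  {"fingers":1,"dx":0,"dy":0,"dz":0.009,"roll":0},
  {"fingers":1,"dx":0,"dy":0,"dz":0.012,"roll":0},
  {"fingers":1,"dx":0,"dy":0,"dz":0.014,"roll":0},
  {"fingers":1,"dx":0,"dy":0,"dz":0.016,"roll":0},
  {"fingers":1,"dx":0,"dy":0,"dz":0.016,"roll":0},
])

```text
time: 6.38
tool_pos: [0.4381, 0.0841, 0.0985]
tcp_rot: [-1.55, -2.731, -0.001]
wrist_force: [-3.2, 2.3, 5.2]
width: -0.003
grip_force: 2.8
```

step_arm([
  {"fingers":1,"dx":0,"dy":0,"dz":0.002,"roll":0},
  {"fingers":1,"dx":0,"dy":0,"dz":0.004,"roll":0},
  {"fingers":1,"dx":0,"dy":0,"dz":0.005,"roll":0},
  {"fingers":1,"dx":0,"dy":0,"dz":0.005,"roll":0},
])

```text
time: 6.88
tool_pos: [0.4379, 0.0844, 0.0937]
tcp_rot: [-1.55, -2.731, -0.002]
wrist_force: [-4.1, 4.1, 6.5]
width: -0.001
grip_force: 3.6
```

step_arm([
  {"fingers":1,"dx":0,"dy":0,"dz":0.001,"roll":0},
  {"fingers":1,"dx":0,"dy":0,"dz":0.0015,"roll":0},
  {"fingers":1,"dx":0,"dy":0,"dz":0.0015,"roll":0},
])

```text
time: 7.25
tool_pos: [0.438, 0.0845, 0.0922]
tcp_rot: [-1.55, -2.731, -0.002]
wrist_force: [-4.2, 4.0, 7.0]
width: 0.005
grip_force: 3.8
```

step_arm([
  {"fingers":1,"dx":0,"dy":0,"dz":0.001,"roll":0},
  {"fingers":1,"dx":0,"dy":0,"dz":0.0015,"roll":0},
  {"fingers":1,"dx":0,"dy":0,"dz":0.0015,"roll":0},
])

```text
time: 7.62
tool_pos: [0.4379, 0.0845, 0.0908]
tcp_rot: [-1.55, -2.731, -0.002]
wrist_force: [-3.5, 4.5, 7.0]
width: -0.004
grip_force: 3.9
```

step_arm([
  {"fingers":1,"dx":0,"dy":0,"dz":0.0005,"roll":0},
  {"fingers":1,"dx":0,"dy":0,"dz":0.001,"roll":0},
  {"fingers":1,"dx":0,"dy":0,"dz":0.001,"roll":0},
])

```text
time: 8.0
tool_pos: [0.438, 0.0845, 0.0898]
tcp_rot: [-1.55, -2.731, -0.002]
wrist_force: [-3.7, 5.3, 6.9]
width: 0.0
grip_force: 4.1
```

step_arm([
  {"fingers":1,"dx":0,"dy":0,"dz":0.0005,"roll":0},
  {"fingers":1,"dx":0,"dy":0,"dz":0.001,"roll":0},
  {"fingers":1,"dx":0,"dy":0,"dz":0.001,"roll":0},
])

```text
time: 8.38
tool_pos: [0.4379, 0.0845, 0.0888]
tcp_rot: [-1.55, -2.731, -0.002]
wrist_force: [-4.0, 4.1, 6.6]
width: 0.002
grip_force: 4.2
```

step_arm([
  {"fingers":1,"dx":0,"dy":0,"dz":0.0005,"roll":0},
  {"fingers":1,"dx":0,"dy":0,"dz":0.001,"roll":0},
  {"fingers":1,"dx":0,"dy":0,"dz":0.001,"roll":0},
])

```text
time: 8.75
tool_pos: [0.438, 0.0845, 0.0882]
tcp_rot: [-1.549, -2.731, -0.002]
wrist_force: [-6.5, 3.9, 10.2]
width: -0.003
grip_force: 5.7
```

The force has jumped, so the lever is at its stop. I'll check the cap next.

```bash
python3 - <<'E'
from h import *
a=cv2.imread("pics/side0.png")[130:290,260:400];p,d=read_camera("side")
f=lambda x:cv2.resize(x,(400,457),interpolation=cv2.INTER_CUBIC)
cv2.imwrite("pics/fin.png",np.hstack([f(a),f(p[130:290,260:400])]))
s=read_state();print(s["tool_pos"],s["wrist_force"],s["grip_force"],s["time"])
c=calibration("side");ax=np.array([.442,.076])+.16*np.array([.513,-.858])
for z in (.163,.179,.160): print(z,proj(c,[*ax,z]))
E
```

```text
[0.43800216 0.08447729 0.08820602] [-5.52269108  4.34288027 10.26060205] 5.665956549346447 8.8
0.163 (np.float64(328.45265115262805), np.float64(191.4513366793192))
0.179 (np.float64(328.6456042729565), np.float64(187.07998465930928))
0.16 (np.float64(328.4166641626348), np.float64(192.26599421741903))
```

View pics/fin.png

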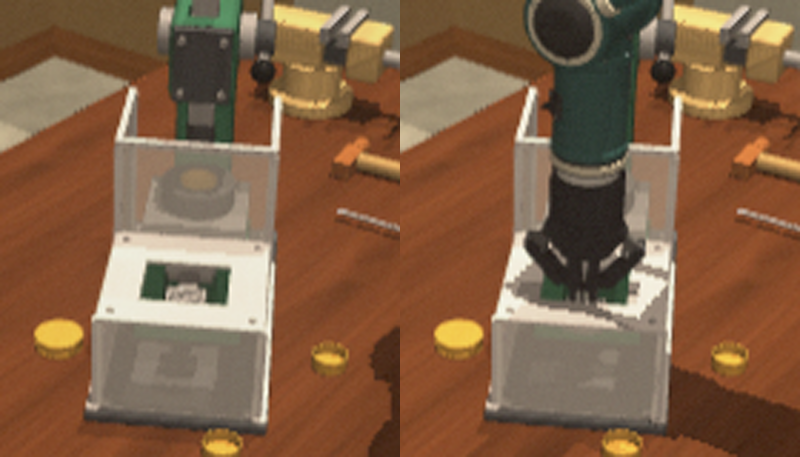

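The arm hides the cap in the side view. A small extra push will confirm the stop, then I'll look from the scene and wrist cameras.

step_arm([
  {"fingers":1,"dx":0,"dy":0,"dz":0.0005,"roll":0},
  {"fingers":1,"dx":0,"dy":0,"dz":0.001,"roll":0},
  {"fingers":1,"dx":0,"dy":0,"dz":0.001,"roll":0},
])

```text
time: 9.18
tool_pos: [0.438, 0.0845, 0.0879]
tcp_rot: [-1.55, -2.731, -0.002]
wrist_force: [-7.4, 4.4, 16.5]
width: -0.001
grip_force: 8.4
```

```bash
python3 - <<'E'
from h import *
a=cv2.imread("pics/scene0.png")[120:260,270:390];p,d=read_camera("scene")
f=lambda x:cv2.resize(x,(400,467),interpolation=cv2.INTER_CUBIC)
cv2.imwrite("pics/fin2.png",np.hstack([f(a),f(p[120:260,270:390])]))
s=read_state();print(s["tool_pos"],s["wrist_force"],s["grip_force"],s["time"])
E
```

```text
[0.43802813 0.08450803 0.0879235 ] [-7.24767491  4.36894146 15.79897896] 8.440043963491917 9.225
```

View pics/fin2.png

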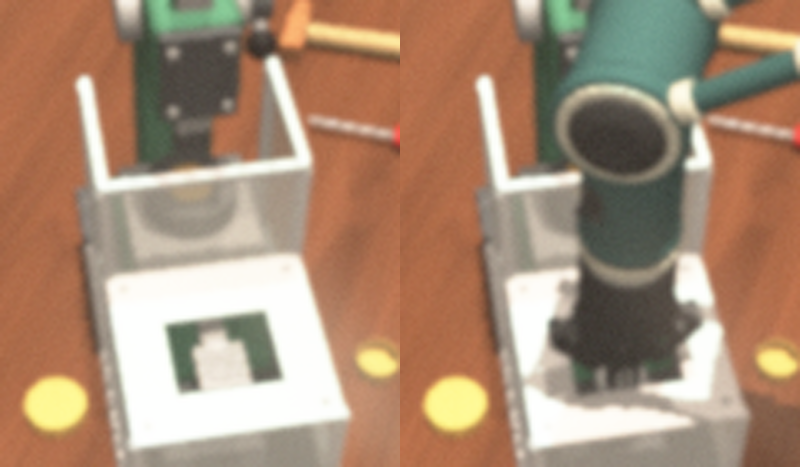

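```bash
python3 -c "
from workcell import *
print(finish_job())"
```

```text
the job is handed in; nothing more can be done
None
```

I handed the job in with the closed fingers holding the lever pad on its stop at about 16 N. The arm hid the cap in the camera views, so I judged that it rose from the pad height and the sharp force rise at the stop. No contact with the guard or the other things showed up in the views or force readings.

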